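# Hang the hall tray on its two screws and lay the whistle in it

## Robot

A 6-joint arm with a two-finger parallel gripper is mounted at the origin on the work surface. World frame = base frame: x ahead of the robot, y to its left, z up, the work surface at z = 0. Lengths are in m, angles in rad, forces in N, time in s.
With the tool pointing down it reaches from about 0.3 to 0.775 m from the base axis. Payload 14.6 kg.
Tool frame: the origin (TCP) lies at the very end of the fingers, on their centre line; the grasp point (between the pads) lies 19 mm behind it (env.grasp_offset is the distance from the TCP to the grasp point, in m); z points along the fingers, y is the line along which they close (so a half turn about z gives the same grasp; the last joint's range is limited). The gripper opens to 85 mm and grips with 20 to 120 N. Pads are 22 mm wide; open, the fingers measure 114 mm over their backs; the gripper's body (76 mm by 85 mm) begins 54 mm behind the grasp point. The pads swing forward as they close: fully open they stand 13 mm farther back than shut.
Start: joints at [-1.254, 0.3, 1.521, -0, 1.321, -0.067], TCP at [0.206, -0.51, 0.231] pointing down, gripper open.
Joint ranges: [-3.03, 3.03], [-0.79, 2.21], [0.23, 2.52], [-1.04, 4.18], [0, 3.07], [-2.55, 2.55]. Speed limits (rad/s): [2.22, 2.22, 2.57, 3.14, 3.14, 3.14].

## Interface

Orientations are given as a unit quaternion [x, y, z, w].
In Python, from cell import env, viewer gives the robot as it stands. Calls block until the motion is done:
- env.movep(position, orientation): joint-space move of the TCP to a pose.
- env.line_to(position, rate=0.15, orientation=None, max_force=None): straight line of the TCP; orientation=None keeps the orientation; rate is the mean speed in m/s. With max_force (N) it stops when the force on the tool has changed by that much, and returns True; else False.
- env.goto_joints(angles): joint-space move.
- env.let_go() and env.gripper_close(f_grip=None): open the fingers fully, or close them until they stop; f_grip is the grip in N (None keeps the last).
- env.dwell(seconds).
- env.ik(position, orientation): joint angles nearest the present ones, or None.
- env.get_obs(): the state.
- viewer.grab_frame(name): name is "side" or "top" or "wrist"; returns (picture, depth): 384x512x3 uint8, red, green, blue; 384x512 float32, m along the optical axis (not along the pixel's ray), 0 where there is no reading.
- viewer.calibration(name): a dict with "mtx" (3x3 intrinsics, pixels), "world_to_cam" (4x4, takes a point from world to camera coordinates). Camera axes: x right, y up, looking along -z (the intrinsics and any distortion apply to the point x, -y, -z); pixel columns grow to the right and rows downward; lengths in m; the calibration is good to about 2 mm. A picture is of the moment at which its call begins: read the wrist's pose just before it. calibration takes no time and is no camera call; for the wrist camera it gives the pose at the moment of the call.
A pose or a line that the arm cannot do raises env.MotionError and nothing moves.
- env.job_done(): hands the job in; it is judged then, once.
Trained networks look in the newest picture that a camera, given by its name, has taken for a name from the list of things; names that differ only in an ending like _2 or _b are one class to them, and where a whole thing is asked for, a point or a joint stands for the part that bears it (a point fixed in the world has none). Each returns a list of dicts, best first, with "score" (0 to 1); they miss things now and then, are a little off and sometimes report something else, mostly with a low value. They report only what shows in the picture. A call takes as long as a camera call. They do not tell look-alikes from the thing itself.
- viewer.look_for(thing, camera): "position" ([x, y, z] in m, in world coordinates, good to about 4 mm: the middle of the surface that is visible of it).
- viewer.masks_of(thing, camera): "mask" (384x512 bool, what is visible of it).
The state is a dict: "time_s": time; "joints": joint angles; "joint_velocities": joint speeds; "effort": joint torques, N m; "tool_pos": TCP position; "ee_rot": TCP orientation; "ft_force": force on the tool from outside, world axes, zero at the start; "moment": the same for the moment, N m; "grip_width": finger opening in m; "finger_force": force on a finger pad.
Only numpy, scipy, OpenCV 4.12 (cv2) and the standard library are available. Lean on these libraries where they do the work, as an engineer would, in place of code of your own. Each camera call takes 0.05 s, during which the arm holds its last target. There are 200 camera calls.

## Task

Hang the green wall tray back on the two screws in the side of the beech chest: pass both keyholes over the screw heads, back flat against the chest, and slide it down until it is locked fully home on both screws. Once it hangs there by itself, lay the orange whistle in it; set things down rather than drop them, and leave everything else where it stands.

Things in the scene. Friction and masses are not known exactly. Their poses are not given: they have to be found in the camera images.
- tray: Sage-green wooden wall tray, 180 wide (y), 118 deep (x), 135 mm high (z), 0.28 kg, loose, upright. Origin: middle of the lower edge of its flat back face; x points out of the back, -x to the front, z up. Back plate 6 mm thick with two keyholes; before it an open box with walls 45 mm high, end walls 6 mm, floor 5 mm, inside 104 (x) by 168 (y) by 40 mm. Hold it by the front lip, from above
- tray_lip (a point): Middle of the top edge of the tray's front wall (8 mm thick, centred here, running along the tray's y), 45 mm above the tray's underside and 114 mm in front of its back face; axes as the tray's. One finger goes inside the box, one in front
- keyhole_a (a point): Centre of the round entry (28 mm wide) of one keyhole, on the tray's back face, 80 mm above its underside, at tray y = +55 mm; axes as the tray's. From the entry a slot 12 mm wide runs straight up; its closed top end is 112 mm above the tray's underside. Locked home, the screw's shank lies at this end, its axis 108 mm above the underside: the tray slides down 28 mm from entry to lock
- keyhole_b (a point): The same point of the other, identical keyhole, at tray y = -55 mm
- chest: Small beech chest with two drawers, fixed, 150 deep (x 0 to 150), 268 long (y -154 to 114, drawers with black knobs at the -y end), 250 mm high. Origin at shelf height on its plain upright side, below the midpoint of the two screws; -x points out of that side, z up. Hung in place, the tray has the chest's axes, and its origin lies 92 mm above the chest's, to within the screws' play
- screw_a (a point): Axis of one steel screw where it meets the chest's plain side, 200 mm above the shelf, at chest y = +55 mm; it takes keyhole_a. Shank 8 mm thick, then a round head 18 mm across, 4 mm thick, 10 to 14 mm off the side: the 6 mm plate fits behind it. x of this frame points into the chest, as the chest's
- screw_b (a point): The same point of the other, identical screw, at chest y = -55 mm; it takes keyhole_b
- whistle: Large orange plastic pea whistle lying on its flat side, 74 mm long (plus a thin wire ring), 24 mm high, 35 g. Origin on its underside; x along its length: round barrel 32 mm across centred at x = +16, y = 0 mm; straight mouthpiece 15 mm wide from x = -42 to +16 mm at y = 1 to 16 mm. Easiest held across the barrel, along its y (32 mm)
- bell: Bystander: chrome bicycle bell, dome 58 mm across, 43 mm high, origin under its centre, loose
- bike_light: Bystander: black bicycle light, 66 by 34 mm, 32 mm high, origin under its centre, loose. Whistle, bell and light may change places
- dish: Bystander: blue ceramic dish, 124 mm across, 32 mm high, origin under its centre, loose
- phone_stand: Bystander: black silicone phone stand, base 90 by 80 mm, 103 mm high, origin under its centre, loose
- bamboo_box: Bystander: bamboo box with its sliding lid shut, 110 by 200 mm (y), 72 mm high, origin under its centre, loose
- cactus: Bystander: cactus in a terracotta pot, 94 mm across, 140 mm high, origin under its centre, loose
Mind the look-alikes: they are no part of the job. Of the things that look like the whistle, take the one that is farthest to the robot's right at the start.

How it is judged:
On the way, in this order (a step that is already met when the one before it is completed fails the run):
1. the tray hangs locked home on both screws, let go of (x of screw_a in the frame of tray between -0.002 and 0.008 m and y of screw_a in the frame of tray between 0.051 and 0.059 m and z of screw_a in the frame of tray between 0.103 and 0.114 m and x of screw_b in the frame of tray between -0.002 and 0.008 m and y of screw_b in the frame of tray between -0.059 and -0.051 m and z of screw_b in the frame of tray between 0.103 and 0.114 m and angle between tray's own z axis and vertical below 0.1 rad and contact force between the fingers and tray below 0.05 N and linear speed of tray below 0.02 m/s), for 0.3 s.
2. the whistle lies in the hung tray (x of screw_a in the frame of tray between -0.002 and 0.008 m and y of screw_a in the frame of tray between 0.051 and 0.059 m and z of screw_a in the frame of tray between 0.103 and 0.114 m and x of screw_b in the frame of tray between -0.002 and 0.008 m and y of screw_b in the frame of tray between -0.059 and -0.051 m and z of screw_b in the frame of tray between 0.103 and 0.114 m and angle between tray's own z axis and vertical below 0.1 rad and x of whistle in the frame of tray between -0.112 and -0.004 m and y of whistle in the frame of tray between -0.086 and 0.086 m and z of whistle in the frame of tray between 0 and 0.04 m), for 0.2 s.
At the end, for the whole second after the job is handed in: The tray hangs upright (0.1 rad) on both screws, back face within 8 mm of the chest, behind both heads; both shanks within 4 mm of the slots' middle and 103 to 114 mm above the tray's underside; the whistle lies inside it; both released and at rest (all of step 2 and linear speed of each of tray, whistle below 0.02 m/s and contact force between the fingers and tray below 0.05 N and contact force between the fingers and whistle below 0.05 N); the robot touches nothing.
It fails at once if a bystander (bell, bicycle light, dish, phone stand, bamboo box, cactus) is moved more than 25 mm (distance of any of bell, bike_light, dish, phone_stand, bamboo_box, cactus from where it was at the start of the episode above 0.025 m).
It fails at once if the whistle or the tray is dropped from more than about 60 mm or thrown ((linear speed of tray above 1.1 m/s and contact force between the fingers and tray below 0.05 N) or (linear speed of whistle above 1.1 m/s and contact force between the fingers and whistle below 0.05 N)).
It also fails if it takes over 67 s, if anything falls off the work surface, if the arm or the gripper's body presses on something with over 40 N, if the wrist force passes 120 N, or if a joint passes its speed limit or range.

## Working session

There is one attempt and no reset: what is moved stays moved. The work goes in short steps, each a Python script; the robot and the scene stay as the last script left them, time stands still between calls to the robot, and variables do not carry over. Pictures are saved under pics/ and viewed, at most 10 in all, crops included, and the job is handed in when it is done.

```bash
mkdir -p pics
cat > h.py <<'E'
import numpy as np, cv2
from cell import env, viewer
def save(cam,name):
    im,d=viewer.grab_frame(cam); cv2.imwrite(f'pics/{name}.png',im[:,:,::-1]); return im,d
def cloud(cam,d):
    c=viewer.calibration(cam); K=c['mtx']; M=np.linalg.inv(c['world_to_cam'])
    v,u=np.mgrid[:d.shape[0],:d.shape[1]]
    P=np.stack([(u-K[0,2])/K[0,0]*d,-(v-K[1,2])/K[1,1]*d,-d,np.ones_like(d)],-1)
    W=(P@M.T)[...,:3]; W[d==0]=np.nan; return W
E
python3 - <<'E'
from h import *
ims=[]
for c in("side","top"):
    im,d=viewer.grab_frame(c); ims.append(im); np.save(f'pics/{c}.npy',cloud(c,d)); cv2.imwrite(f'pics/{c}.png',im[:,:,::-1])
    for t in("tray","tray_lip","keyhole_a","screw_a","chest","whistle","bell","bike_light","dish","phone_stand","bamboo_box","cactus"):
        try: print(c,t,[(np.round(r['position'],3).tolist(),round(r['score'],2)) for r in viewer.look_for(t,c)[:5]])
        except Exception as e: print(c,t,e)
a=np.vstack(ims); a=cv2.resize(a,(400*2,600*2)) if 0 else np.vstack(ims)
cv2.imwrite('pics/both.png',cv2.resize(np.hstack(ims),(800,300))[:,:,::-1])
print(env.get_obs()['time_s'],env.grasp_offset)
E
```

```text
side tray [([0.549, -0.186, 0.066], 0.57)]
side tray_lip [([0.546, -0.185, 0.068], 0.97)]
side keyhole_a [([0.55, -0.192, 0.067], 0.84)]
side screw_a [([0.485, 0.5, 0.253], 0.75)]
side chest [([0.493, 0.504, 0.248], 0.8)]
side whistle [([0.537, 0.192, 0.026], 0.87), ([0.535, 0.065, 0.027], 0.74), ([0.633, 0.108, 0.032], 0.69), ([0.649, 0.28, 0.025], 0.66), ([0.39, 0.184, 0.025], 0.46)]
side bell [([0.423, 0.09, 0.028], 0.55), ([0.549, -0.19, 0.063], 0.47), ([0.769, -0.208, 0.08], 0.37)]
side bike_light [([0.428, 0.089, 0.028], 0.95)]
side dish [([0.781, 0.206, 0.019], 0.96)]
side phone_stand [([0.57, -0.457, 0.019], 0.71)]
side bamboo_box [([0.805, 0.004, 0.067], 0.63)]
side cactus [([0.768, -0.205, 0.081], 0.79)]
top tray [([0.551, -0.254, 0.008], 0.97), ([0.419, 0.074, 0.032], 0.48)]
top tray_lip [([0.548, -0.249, 0.004], 0.75), ([0.638, 0.092, 0.038], 0.27)]
top keyhole_a [([0.552, -0.25, 0.006], 0.63)]
top screw_a [([0.492, 0.467, 0.248], 0.9)]
top chest []
top whistle [([0.537, 0.061, 0.023], 0.65), ([0.397, 0.184, 0.024], 0.61)]
top bell [([0.636, 0.091, 0.036], 0.49)]
top bike_light [([0.423, 0.072, 0.03], 0.54)]
top dish [([0.784, 0.222, 0.017], 0.98), ([0.422, 0.076, 0.033], 0.68), ([0.493, 0.468, 0.249], 0.48)]
top phone_stand [([0.556, -0.474, 0.009], 0.68)]
top bamboo_box [([0.551, -0.251, 0.008], 0.66), ([0.803, -0.043, 0.065], 0.63)]
top cactus [([0.766, -0.227, 0.078], 0.84)]
1.3 0.0187
```

View pics/side.png

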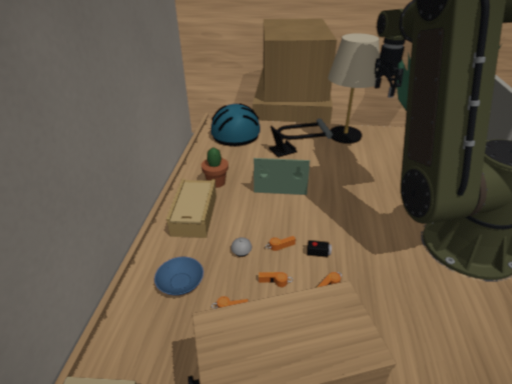

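View pics/top.png

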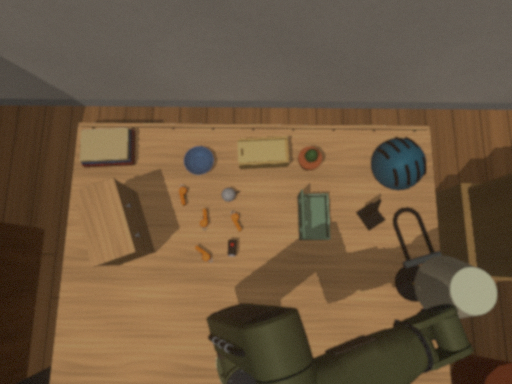

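The side view shows the tray at (281,177) with its back facing the chest. The top view shows the chest at (105,222) with its screws facing right (world -y), and four whistles; the rightmost one is at (236,221), about (0.537, 0.061). Next I fit the poses.

Run:
```python
from h import *
T=np.load('pics/top.npy');S=np.load('pics/side.npy')
def sel(W,lo,hi): 
    m=np.all((W>lo)&(W<hi),-1); return W[m],m
def rect(P): r=cv2.minAreaRect(P[:,:2].astype(np.float32)*1000); print(len(P),np.round(r[0],1),np.round(r[1],1),round(r[2],2))
for W in(T,S):
    P,_=sel(W,[.3,.3,.235],[.75,.7,.265]); print('chest z',np.median(P[:,2])); rect(P)
P,_=sel(T,[.3,.3,.06],[.75,.7,.225]); print('side', len(P), P.min(0),P.max(0))
# side-face plane fit top cam
def plane(P):
    for i in range(5):
        c=P.mean(0);n=np.linalg.svd(P-c,full_matrices=False)[2][2];r=(P-c)@n;P=P[abs(r)<max(.003,2*r.std()) ]
    n*=np.sign(n[1]);return c,n,len(P),r.std()
# tray
P,_=sel(S,[.4,-.24,.012],[.7,-.12,.13]);print('trayback',plane(P));
Q=P[abs((P-plane(P)[0])@plane(P)[1])<.006];print(Q.min(0),Q.max(0)); rect(Q)
P,_=sel(T,[.4,-.4,.036],[.7,-.12,.055]);print('walls');rect(P)
P,_=sel(T,[.4,-.4,-.01],[.7,-.12,.2]);rect(P[P[:,2]>.012]);print(np.histogram(P[:,2],bins=np.arange(-.01,.15,.01)))
P,_=sel(T,[.4,-.4,.1],[.7,-.12,.15]);rect(P)
# chest face plane: points below top
P,_=sel(T,[.3,.25,.06],[.75,.5,.235]);print('face',len(P)); 
if len(P)>20: print(plane(P))
P,m=sel(T,[.45,.0,.012],[.62,.12,.05]);rect(P);print(np.percentile(P[:,2],[50,90,99]))
```

```text
chest z 0.24960207367917164
3644 [499.1 495.1] [269.3 152.4] 20.26
chest z 0.24974189581707035
15794 [498.  494.9] [268.5 151. ] 20.24
side 1136 [0.3514563  0.37840936 0.06004473] [0.64660195 0.51975683 0.22461643]
trayback (array([ 0.54725892, -0.18762141,  0.07155512]), array([-0.02509267,  0.99968385, -0.00159867]), 1330, np.float64(0.0014622042177837163))
[ 0.4580671  -0.19460218  0.01204917] [ 0.63745366 -0.18003037  0.12991237]
1506 [ 547.7 -187.2] [179.4  11.5] 1.53
walls
209 [ 552.  -245.2] [179.2 119.1] 1.53
548 [ 551.2 -245.1] [180.7 119.4] 1.69
(array([2541, 1970,   68,   56,   63,  171,   21,   22,   15,    7,   17,
         11,   19,   32,   73]), array([-0.01,  0.  ,  0.01,  0.02,  0.03,  0.04,  0.05,  0.06,  0.07,
        0.08,  0.09,  0.1 ,  0.11,  0.12,  0.13,  0.14]))
135 [ 549.4 -189. ] [178.5   7. ] 1.39
face 1168
(array([0.52259038, 0.42429374, 0.15246068]), array([-3.48922147e-01,  9.37151683e-01,  2.40324542e-04]), 943, np.float64(0.0007615158917046167))
140 [537.7  74.6] [172.1  55.7] 7.32
[0.02451328 0.03093665 0.03604062]
```

```bash
cat >> h.py <<'E'
from scipy.spatial.transform import Rotation as R
def quat(yaw,flip=1):
    y=flip*np.array([np.cos(yaw),np.sin(yaw),0]); z=np.array([0,0,-1.]); x=np.cross(y,z)
    return R.from_matrix(np.stack([x,y,z],1)).as_quat()
CH=np.radians(110.3); CO=np.array([.5058,.4177])
cx=np.array([np.cos(CH),np.sin(CH)]); cy=np.array([-cx[1],cx[0]])
def obs():
    o=env.get_obs(); print('t',round(o['time_s'],2),'tcp',np.round(o['tool_pos'],4),'F',np.round(o['ft_force'],1),'w',round(o['grip_width'],4),'q',np.round(o['joints'],2)); return o
E
python3 - <<'E'
from h import *
lip=np.array([.5525,-.301]); ya=np.radians(91.5)
lh=CO-.114*cx
for f in(1,-1):
    for p,y in((np.r_[lip,.016],ya),(np.r_[lh-.05*cx,.14],CH),(np.r_[lh,.11],CH)):
        q=env.ik(p,quat(y,f)); print(f,p,None if q is None else np.round(q,2))
E
```

```text
1 [ 0.5525 -0.301   0.016 ] [-0.56  0.71  1.44 -0.    0.99 -2.15]
1 [0.56269745 0.26388621 0.14      ] [ 0.38  0.54  1.4  -0.    1.2  -1.55]
1 [0.54535066 0.31078066 0.11      ] [ 0.46  0.59  1.4  -0.    1.15 -1.47]
-1 [ 0.5525 -0.301   0.016 ] [-0.56  0.71  1.44 -0.    0.99  0.99]
-1 [0.56269745 0.26388621 0.14      ] [ 0.38  0.54  1.4  -0.    1.2   1.6 ]
-1 [0.54535066 0.31078066 0.11      ] [ 0.46  0.59  1.4  -0.    1.15  1.68]
```

Run:
```python
from h import *
lip=np.array([.5525,-.301]); ya=np.radians(91.5)
env.movep(np.r_[lip,.12],quat(ya,-1))
env.line_to(np.r_[lip,.017],rate=.12,max_force=15); obs()
env.gripper_close(90); obs()
env.line_to(np.r_[lip,.16],rate=.15); obs()
lh=CO-.114*cx
env.movep(np.r_[lh-.05*cx,.137],quat(CH,-1)); env.dwell(.3); obs()
im,d=save('top','held'); np.save('pics/held.npy',cloud('top',d))
im2,d2=save('wrist','heldw'); np.save('pics/heldw.npy',cloud('wrist',d2))
cv2.imwrite('pics/h2.png',cv2.resize(np.hstack([cv2.resize(im[130:290,50:260],(512,390))[:384],im2]),(800,300))[:,:,::-1])
```

```text
t 3.86 tcp [ 0.5529 -0.3013  0.0179] F [-0.2 -0.7 -0.1] w 0.0856 q [-0.56  0.71  1.44  0.    0.99  0.99]
t 4.56 tcp [ 0.5526 -0.3011  0.0173] F [-0.   1.1  3.8] w 0.0066 q [-0.56  0.71  1.44 -0.    0.99  0.99]
t 5.66 tcp [ 0.5521 -0.3008  0.1588] F [-0.3  0.3 -4.2] w 0.0065 q [-0.56  0.54  1.36 -0.    1.25  0.99]
t 7.99 tcp [0.5629 0.2635 0.137 ] F [-0.2 -0.4 -3.4] w 0.0065 q [0.38 0.54 1.4  0.   1.19 1.6 ]
```

View pics/h2.png

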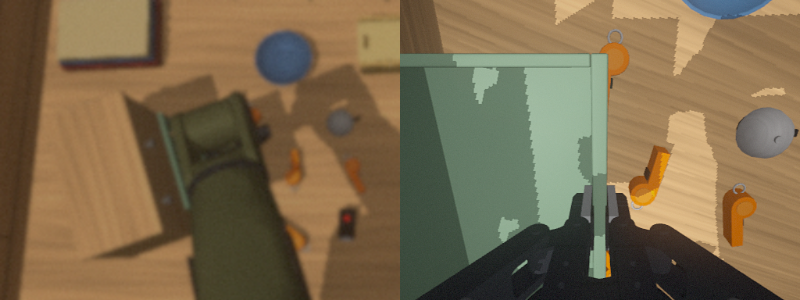

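The tray is held by its lip. The top view (left half) shows the back plate at (175,160), and the screws on the chest face near (155,135) and (165,198). The wrist view shows the level box, with the fingers on the lip at (600,210). Now I measure the tray and the screws from the same camera.

Run:
```python
from h import *
W=np.load('pics/held.npy');T=np.load('pics/top.npy')
def ch(P): q=P[...,:2]-CO; return np.stack([q@cx,q@cy,P[...,2]],-1)
def box(C,lo,hi): return C[np.all((C>lo)&(C<hi),-1)]
C=ch(W);C0=ch(T)
im=cv2.imread('pics/held.png')[:,:,::-1].astype(int)
g=(im[...,1]>im[...,0]+8)
P=box(np.where(g[...,None],C,np.nan),[-.09,-.14,.22],[-.02,.14,.28]); print('plate top',len(P),P.min(0),P.max(0),np.median(P,0)); 
k=np.polyfit(P[:,1],P[:,0],1);print('slope deg',np.degrees(np.arctan(k[0])),np.percentile(P[:,0],[5,50,95]),'y1/99',np.percentile(P[:,1],[1,99]))
P=box(np.where(g[...,None],C,np.nan),[-.09,-.14,.1],[-.02,.14,.28]);print('all green',len(P),P.min(0),P.max(0))
# screws at start picture
S=box(C0,[-.03,-.1,.15],[-.006,.1,.225])
for s in(1,-1):
    Q=S[S[:,1]*s>0]; print('screw',s,len(Q),Q.mean(0) if len(Q) else '',Q.min(0) if len(Q) else '',Q.max(0) if len(Q) else '')
F=box(C0,[-.006,-.13,.06],[.01,.1,.24]);print('face x',np.median(F[:,0]),np.polyfit(F[:,1],F[:,0],1))
# wrist cam: tray ends/walls in tool frame
o=obs(); V=ch(np.load('pics/heldw.npy')); V[...,:1]+=0
w=cv2.imread('pics/heldw.png')[:,:,::-1].astype(int); gw=(w[...,1]>w[...,0]+8)&(w[...,1]>w[...,2])
P=V[gw]; P=P[np.isfinite(P[:,0])]; print('w all',np.percentile(P,[.5,50,99.5],0))
Q=P[abs(P[:,2]-.165)<.008]; print('rim',len(Q),np.percentile(Q,[.5,50,99.5],0)); L=Q[abs(Q[:,0]-(-.164))<.012];print('lip',len(L),np.polyfit(L[:,1],L[:,0],1),np.percentile(L,[1,50,99],0))
E=Q[(Q[:,0]>-.15)&(Q[:,0]<-.07)];print('endwall',len(E),np.percentile(E,[1,50,99],0),np.polyfit(E[:,0],E[:,1],1) if len(E)>5 else '')
Fl=P[P[:,2]<.14];print('floor z vs x',np.polyfit(Fl[:,0],Fl[:,2],1),np.polyfit(Fl[:,1],Fl[:,2],1))
```

```text
plate top 55 [-0.05594163 -0.08154745  0.24877609] [-0.04905234  0.08703717  0.25835969] [-0.05236805  0.01385514  0.25333398]
slope deg -0.21540407184235436 [-0.05504052 -0.05236805 -0.04985916] y1/99 [-0.07095579  0.08531195]
all green 55 [-0.05594163 -0.08154745  0.24877609] [-0.04905234  0.08703717  0.25835969]
screw 1 13 [-0.01302487  0.05548264  0.20364793] [-0.01500923  0.04767443  0.19402418] [-0.00824938  0.06316213  0.21002316]
screw -1 10 [-0.01276965 -0.05435619  0.20374925] [-0.01450864 -0.06090721  0.18982087] [-0.00999161 -0.04847242  0.2139879 ]
face x 0.00030486369942265114 [-0.00218086  0.0002565 ]
t 8.09 tcp [0.5628 0.2638 0.137 ] F [ 0.5 -0.1 -4.2] w 0.0067 q [0.38 0.54 1.4  0.   1.19 1.6 ]
w all [[-0.16774362 -0.08928542  0.12214686]
 [-0.09282949 -0.02984744  0.12424077]
 [-0.05578519  0.06509093  0.198881  ]]
rim 13502 [[-0.16813295 -0.08961899  0.15722329]
 [-0.12998684 -0.04340905  0.16375226]
 [-0.05572339  0.04900382  0.17263934]]
lip 5646 [-0.02126616 -0.16468839] [[-0.16816803 -0.08932342  0.16235353]
 [-0.16411371 -0.04603461  0.16384015]
 [-0.1531406   0.03866955  0.16581304]]
endwall 3747 [[-0.14935473 -0.08962069  0.16178449]
 [-0.11166969 -0.08695261  0.16359335]
 [-0.07479892 -0.08392443  0.16516194]] [-0.04394509 -0.09116531]
floor z vs x [0.04238338 0.12891592] [0.00544742 0.12487939]
```

Run:
```python
from h import *
lh=CO-.114*cx; qt=quat(CH,-1)
env.line_to(np.r_[lh-.022*cx,.138],rate=.1,orientation=qt); obs()
print(env.line_to(np.r_[lh+.006*cx,.138],rate=.03,max_force=8)); o=obs()
p=np.array(o['tool_pos']); print('rel',(p[:2]-lh)@cx,(p[:2]-lh)@cy)
im,d=save('top','contact'); W=cloud('top',d); q=W[...,:2]-CO; C=np.stack([q@cx,q@cy,W[...,2]],-1)
g=(im[...,1].astype(int)>im[...,0].astype(int)+8); P=C[g&np.all((C>[-.09,-.14,.22])&(C<[.02,.14,.29]),-1)]
print(len(P),np.median(P,0),P.min(0),P.max(0),np.polyfit(P[:,1],P[:,0],1))
```

```text
t 8.53 tcp [0.5526 0.2909 0.138 ] F [ 0.6 -0.1 -4.1] w 0.0067 q [ 0.43  0.55  1.39 -0.    1.2   1.64]
True
t 9.24 tcp [0.5451 0.3105 0.1373] F [-0.1 -1.2 -2.7] w 0.006 q [ 0.46  0.56  1.38 -0.    1.2   1.68]
rel -0.00014257366663455084 0.0003252180014810827
1 [-0.00413411  0.07712204  0.25440639] [-0.00413411  0.07712204  0.25440639] [-0.00413411  0.07712204  0.25440639] [-0.02680242 -0.00206706]<stdin>:8: RankWarning: Polyfit may be poorly conditioned
```

Contact came at 0 mm, not at -14 mm, so both heads went through the entries. Next I slide it down.

Run:
```python
from h import *
lh=CO-.114*cx
p=np.array(env.get_obs()['tool_pos']); a=p.copy(); a[:2]=lh-.0013*cx
env.line_to(a,rate=.03)
print(env.line_to(np.r_[a[:2],a[2]-.034],rate=.03,max_force=15)); o=obs()
print('slid',p[2]-o['tool_pos'][2], np.round(o['moment'],2))
im,d=save('wrist','slid')
```

```text
True
t 10.49 tcp [0.546  0.3103 0.107 ] F [-0.6 -3.8  5.9] w 0.0065 q [0.46 0.59 1.4  0.   1.15 1.67]
slid 0.030027456936735766 [0.42 0.29 0.15]
```

View pics/slid.png

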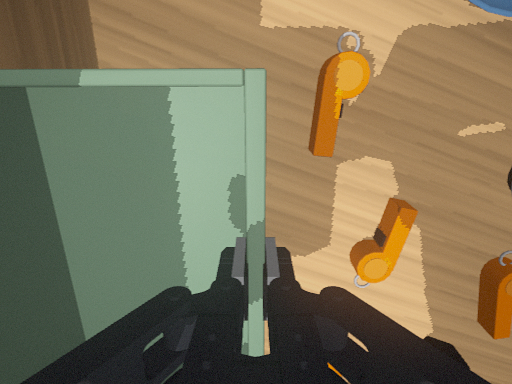

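It slid 30 mm to a firm stop. The wrist view shows the box level and square, with the lip at (255,210). I release it, check that it hangs, and look at the whistle from near.

Run:
```python
from h import *
env.let_go(); env.dwell(.3); o=obs(); p=np.array(o['tool_pos'])
env.line_to(np.r_[p[:2],.30],rate=.2)
env.movep([.46,.05,.22],quat(np.radians(95),-1)); env.dwell(.2); obs()
im,d=save('top','hung'); W=cloud('top',d); q=W[...,:2]-CO; C=np.stack([q@cx,q@cy,W[...,2]],-1)
g=(im[...,1].astype(int)>im[...,0].astype(int)+8); G=C[g&np.all((C>[-.2,-.2,.03])&(C<[.03,.2,.29]),-1)]
t=G[G[:,2]>.2]; r=G[abs(G[:,2]-.137)<.01]
print('plate',len(t),np.median(t,0),t.max(0)); print('rim',len(r),r.min(0),r.max(0),np.median(r[:,2])); f=G[abs(G[:,2]-.097)<.012]; print('floor',len(f),np.median(f,0))
iw,dw=save('wrist','wh'); V=cloud('wrist',dw); np.save('pics/wh.npy',V)
cv2.imwrite('pics/wh2.png',cv2.resize(np.hstack([cv2.resize(im[130:290,50:260],(512,390))[:384],iw]),(800,300))[:,:,::-1])
iw=iw.astype(int); m=(iw[...,0]>iw[...,2]+70)&(iw[...,0]>130)
n,lab,st,ce=cv2.connectedComponentsWithStats(m.astype(np.uint8))
for i in range(1,n):
    if st[i,4]>200:
        P=V[lab==i]; P=P[P[:,2]>.012]
        if len(P)<50: continue
        print(i,st[i],np.median(P,0),P.max(0)-P.min(0),np.round(cv2.minAreaRect((P[:,:2]*1000).astype(np.float32)),1) if 0 else cv2.minAreaRect((P[:,:2]*1000).astype(np.float32)))
```

```text
t 11.58 tcp [0.5454 0.3101 0.106 ] F [ 0.1  0.1 -0.1] w 0.0856 q [0.46 0.59 1.41 0.   1.15 1.67]
t 14.0 tcp [0.4604 0.0507 0.2201] F [0.5 0.3 0.4] w 0.0853 q [0.03 0.12 1.77 0.   1.26 1.51]
  return _methods._mean(a, axis=axis, dtype=dtype,
  ret = um.true_divide(
Traceback (most recent call last):
ValueError: zero-size array to reduction operation maximum which has no identity
```

Run:
```python
from h import *
im,d=save('top','hung'); W=cloud('top',d); q=W[...,:2]-CO; C=np.stack([q@cx,q@cy,W[...,2]],-1)
def box(lo,hi): return C[np.all((C>lo)&(C<hi),-1)]
t=box([-.012,-.12,.215],[-.0005,.12,.24]); r=box([-.125,-.12,.128],[-.01,.12,.146]); f=box([-.1,-.08,.08],[-.02,.08,.115])
print('plate',len(t),t.max(0)if len(t) else''); print('rim',len(r),np.percentile(r,[2,50,98],0)); print('floor',len(f),np.median(f,0))
iw,dw=save('wrist','wh'); V=cloud('wrist',dw); np.save('pics/wh.npy',V)
cv2.imwrite('pics/wh2.png',cv2.resize(np.hstack([cv2.resize(im[130:290,50:260],(512,390))[:384],iw]),(800,300))[:,:,::-1])
iw=iw.astype(int); m=(iw[...,0]>iw[...,2]+70)&(iw[...,0]>130)
n,lab,st,ce=cv2.connectedComponentsWithStats(m.astype(np.uint8))
for i in range(1,n):
    P=V[lab==i]; P=P[P[:,2]>.012]
    if len(P)<300: continue
    print(i,st[i],np.median(P,0),cv2.minAreaRect((P[:,:2]*1000).astype(np.float32)))
```

```text
plate 155 [-0.0005232   0.10953777  0.2394016 ]
rim 221 [[-0.11906079 -0.08980006  0.12870725]
 [-0.11005835 -0.00182742  0.13448051]
 [-0.01495244  0.08962103  0.13963782]]
floor 871 [-0.06016661 -0.0002715   0.09537073]
2 [    0     0   376   356 84121] [0.52195441 0.18043496 0.02316921] ((473.2039489746094, 157.79827880859375), (230.45068359375, 204.0902099609375), 81.9298324584961)
```

View pics/wh2.png

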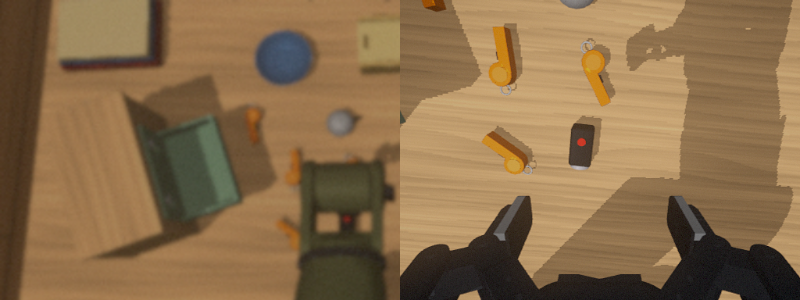

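The tray hangs by itself: rim at y ±0.0897 and z about 0.135, floor at 0.095. In the wrist half of the picture, the target whistle's barrel is at (593,62), with its mouthpiece running down and right to (603,103).

Run:
```python
from h import *
V=np.load('pics/wh.npy'); 
iw=cv2.imread('pics/wh.png')[:,:,::-1].astype(int)
m=(V[...,2]>.017)&(V[...,2]<.034)&(iw[...,0]>iw[...,2]+40)&(abs(V[...,0]-.545)<.06)&(abs(V[...,1]-.06)<.06)
n,lab,st,ce=cv2.connectedComponentsWithStats(m.astype(np.uint8)); i=1+np.argmax(st[1:,4]); print(st[i],ce[i])
m=lab==i; P=V[m]; print(np.percentile(P[:,2],[5,50,95]))
P=P[P[:,2]>.02]
print(cv2.minAreaRect((P[:,:2]*1000).astype(np.float32)))
# model fit: whistle silhouette (x,y,yaw) via raster distance
g=.001; X,Y=np.meshgrid(np.arange(-.046,.036,g),np.arange(-.02,.02,g))
ins=(np.hypot(X-.016,Y)<.016)|((X>-.042)&(X<.016)&(Y>.001)&(Y<.016))
M=np.c_[X[ins],Y[ins]]
from scipy.spatial import cKDTree
from scipy.optimize import minimize
D=P[:,:2]; tD=cKDTree(D)
def cost(p):
    c,s=np.cos(p[2]),np.sin(p[2]); A=M@np.array([[c,s],[-s,c]])+p[:2]
    return np.mean(np.minimum(tD.query(A)[0],.01)**2)*1e6+np.mean(np.minimum(cKDTree(A).query(D)[0],.01)**2)*1e6
best=min((minimize(cost,[*D.mean(0),a],method='Nelder-Mead',options=dict(initial_simplex=np.array([*D.mean(0),a])+np.array([[0,0,0],[.01,0,0],[0,.01,0],[0,0,.3]]))) for a in np.arange(0,6.28,.5)),key=lambda r:r.fun)
x,y,a=best.x; print(best.fun,x,y,np.degrees(a)); print('barrel',x+.016*np.cos(a),y+.016*np.sin(a))
for k in(0,1,):
  for f in(1,-1): print(f,np.round(env.ik([x+.016*np.cos(a),y+.016*np.sin(a),.01],quat(a+np.pi/2,f)),2))
for cxx in (0,):
  q=CO-.06*cx; print([np.round(env.ik([*q,.11],quat(b,1)),2) for b in (CH,CH+np.pi,CH+np.pi/2,CH-np.pi/2)])
```

```text
[ 233   64   37   72 1368] [250.39766082  94.60307018]
[0.02184284 0.0232715  0.02459501]
((528.583984375, 55.80669403076172), (73.81427001953125, 31.131881713867188), 28.35919761657715)
0.35920550759295705 0.5337973007120251 0.05797555563252149 30.73893581606304
barrel 0.5475493827834519 0.06615358954665651
1 [ 0.05  0.59  1.69 -0.    0.87 -2.05]
-1 [ 0.05  0.59  1.69 -0.    0.87  1.09]
1 [ 0.05  0.59  1.69 -0.    0.87 -2.05]
-1 [ 0.05  0.59  1.69 -0.    0.87  1.09]Traceback (most recent call last):
  File "<stdin>", line 24, in <module>
    return _wrapfunc(a, 'round', decimals=decimals, out=out)
    return _wrapit(obj, method, *args, **kwds)
    result = getattr(arr, method)(*args, **kwds)
TypeError: unsupported operand type(s) for *: 'NoneType' and 'float'
```

Run:
```python
from h import *
o=obs(); Rm=R.from_quat(o['ee_rot']).as_matrix()
c=np.linalg.inv(viewer.calibration('wrist')['world_to_cam']); print('cam in tool',Rm.T@(c[:3,3]-o['tool_pos']),'view dir',Rm.T@-c[:3,2])
b=np.array([.5475,.0662]); 
for f in(1,-1): print('pick',f,env.ik([*b,.003],quat(np.radians(120.7),f)))
for x in(-.075,-.06):
  for yaw in(CH+np.pi/2,CH-np.pi/2,np.radians(62)): print(x,yaw,env.ik([*(CO+x*cx),.1],quat(yaw,-1)))
```

```text
t 14.15 tcp [0.4601 0.0503 0.22  ] F [ 0.3 -0.4 -0.4] w 0.0852 q [0.03 0.12 1.77 0.   1.26 1.51]
cam in tool [ 0.08505983  0.00027024 -0.1417505 ] view dir [-3.28105939e-01  3.63814448e-04  9.44640863e-01]
pick 1 [ 5.39143523e-02  5.98105989e-01  1.68668886e+00 -4.44089210e-16
  8.56797805e-01 -2.05269805e+00]
pick -1 [ 5.39143523e-02  5.98105989e-01  1.68668886e+00 -4.44089210e-16
  8.56797805e-01  1.08889460e+00]
-0.075 3.495894491744642 [ 5.20935665e-01  6.13372785e-01  1.38626078e+00 -4.44089210e-16
  1.14195908e+00  1.66633827e-01]
-0.075 0.35430183815484884 None
-0.075 1.0821041362364843 None
-0.06 3.495894491744642 [ 5.44150780e-01  6.20597172e-01  1.37449555e+00 -4.44089210e-16
  1.14649993e+00  1.89848942e-01]
-0.06 0.35430183815484884 None
-0.06 1.0821041362364843 None
```

```bash
cat >> h.py <<'E'
def tq(yaw,f,th=np.radians(18)): return (R.from_quat(quat(yaw,f))*R.from_euler('y',th)).as_quat()
PQ=tq(np.radians(120.7),1); PP=np.array([.5475,.0662])+.004*np.array([-.86,-.51])
LQ=tq(CH+np.pi/2,-1); LP=CO-.075*cx+.004*cx
E
python3 - <<'E'
from h import *
for p,q in((np.r_[PP,.005],PQ),(np.r_[PP,.16],PQ),(np.r_[LP,.30],LQ),(np.r_[LP,.10],LQ)): print(np.round(R.from_quat(q).as_matrix()[:,2],2),env.ik(p,q))
env.movep(np.r_[PP,.12],PQ)
print(env.line_to(np.r_[PP,.005],rate=.1,max_force=10)); obs()
env.gripper_close(25); o=obs(); zp=o['tool_pos'][2]
env.line_to(np.r_[PP,.16],rate=.15); obs()
save('wrist','grip'); 
open('zp','w').write(str(zp))
E
```

```text
[-0.27 -0.16 -0.95] [ 0.10788128  0.72776173  1.48323207 -0.13693026  1.22107061 -1.93291835]
[-0.27 -0.16 -0.95] [ 0.10788128  0.52368874  1.40663622 -0.12892515  1.49929758 -1.97083533]
[-0.11  0.29 -0.95] [0.4075004  0.43495083 1.20806703 0.31487862 1.48567785 0.02824687]
[-0.11  0.29 -0.95] [ 0.4075004   0.6034962   1.43340801  0.35120072  1.11286266 -0.10465387]
False
t 18.37 tcp [0.5444 0.0642 0.0056] F [-0.2 -0.1  0.4] w 0.0853 q [ 0.11  0.73  1.48 -0.14  1.22 -1.93]
t 18.9 tcp [0.5442 0.0642 0.0052] F [-0.3  0.9  3.1] w 0.0314 q [ 0.11  0.73  1.48 -0.14  1.22 -1.93]
t 20.08 tcp [0.5437 0.0641 0.1591] F [ 0.4  0.6 -0.9] w 0.0309 q [ 0.11  0.52  1.41 -0.13  1.5  -1.97]
```

View pics/grip.png

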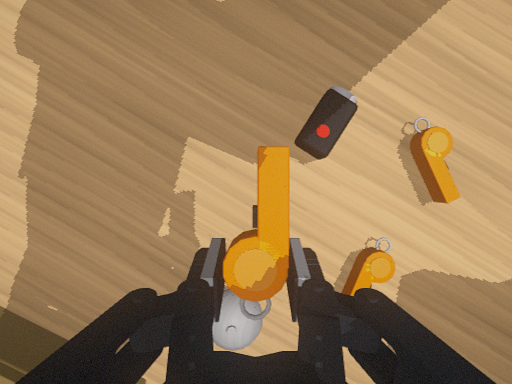

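The whistle is held across the barrel at (255,265), with the mouthpiece straight up to (273,155). Next I place it in the tray.

Run:
```python
from h import *
zp=float(open('zp').read())
env.line_to(np.r_[PP,.28],rate=.25)
env.movep(np.r_[LP,.30],LQ); env.dwell(.2); obs()
print(env.line_to(np.r_[LP,zp+.115],rate=.1,max_force=12)); o=obs()
if o['tool_pos'][2]<zp+.12:
    print(env.line_to(np.r_[LP,zp+.091],rate=.02,max_force=4)); obs()
save('wrist','place')
```

```text
t 22.73 tcp [0.5305 0.3509 0.2999] F [-0.4 -0.5 -0.4] w 0.0315 q [0.41 0.43 1.21 0.31 1.49 0.03]
False
t 24.68 tcp [0.5306 0.3512 0.1208] F [-0.8 -0.4 -0. ] w 0.0313 q [ 0.41  0.58  1.42  0.35  1.15 -0.09]
True
t 25.6 tcp [0.5305 0.351  0.1002] F [0.6 0.2 3.5] w 0.0309 q [ 0.41  0.6   1.43  0.35  1.11 -0.1 ]
```

View pics/place.png

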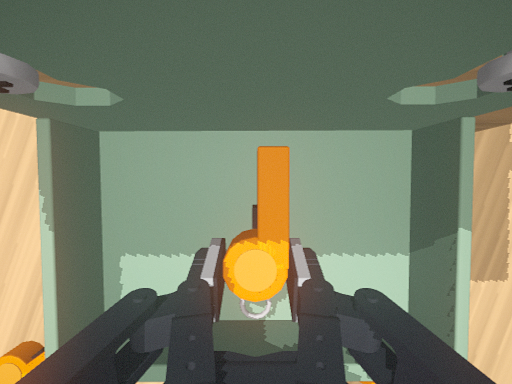

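The whistle rests on the tray floor at (262,220), and both screw heads, at (15,75) and (497,75), lie over the plate. I release it and retreat.

Run:
```python
from h import *
env.let_go(); env.dwell(.2); obs()
env.line_to(np.r_[LP-.004*cx,.33],rate=.15)
env.movep([.42,.0,.33],quat(np.radians(95),-1)); env.dwell(.4); obs()
im,_=viewer.grab_frame('top'); cv2.imwrite('pics/end.png',cv2.resize(im[110:290,60:300],(720,540))[:,:,::-1])
```

```text
t 26.43 tcp [0.5302 0.3509 0.0999] F [ 0.5 -0.4 -0.3] w 0.0853 q [ 0.41  0.6   1.43  0.35  1.11 -0.1 ]
t 29.86 tcp [4.201e-01 1.000e-04 3.299e-01] F [ 0.3 -0.4 -0.3] w 0.0853 q [-0.09 -0.06  1.7  -0.    1.51  1.4 ]
```

View pics/end.png

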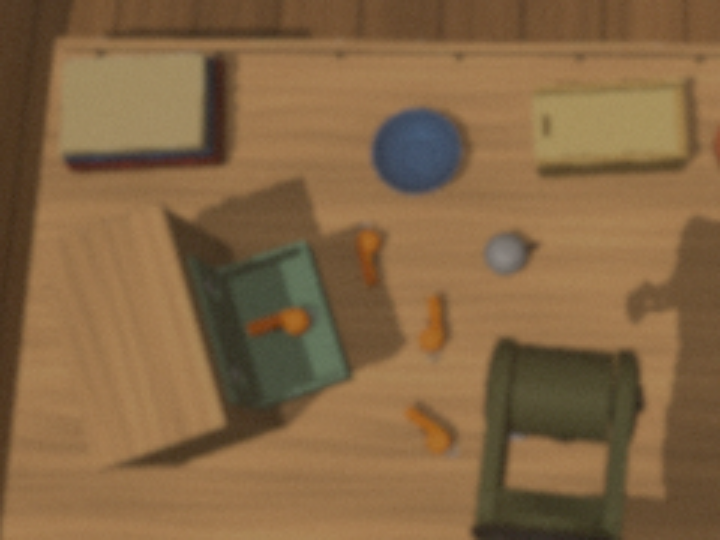

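The tray hangs on the chest with the whistle lying in it at (280,322), and the arm is clear.

```bash
python3 -c "
from h import *
print(env.job_done())"
```

```text
the job is handed in; nothing more can be done
None
```

The tray is hung on both screws with the orange whistle lying in it, and the job is handed in after about 30 s of robot time; no verdict was returned.

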